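# Seat the measuring stage level on its three-ball base

## Robot

A 6-joint arm with a two-finger parallel gripper is mounted at the origin on a cart in front of the work surface, level with it; the furniture and walls round the work are solid. World frame = base frame: x ahead of the robot, y to its left, z up, the work surface at z = 0. Lengths are in mm, angles in rad, forces in N, time in s.
With the tool pointing down it reaches from about 350 to 775 mm from the base axis. Payload 7.3 kg.
Tool frame: the origin (TCP) lies between the finger pads, 19 mm behind the fingertips; this is the grasp point; z points along the fingers, y is the line along which they close (so a half turn about z gives the same grasp; the last joint's range is limited). The gripper opens to 92 mm and grips with 3 to 60 N. Pads are 19 mm wide; open, the fingers measure 130 mm over their backs; the gripper's body (75 mm by 190 mm) begins 47 mm behind the grasp point.
Start: joints at [-1.369, 0.342, 1.524, -0, 1.275, -0.146], TCP at [178.959, -493.576, 245.541] pointing down, gripper open.
Joint ranges: [-2.53, 2.53], [-0.77, 2.02], [0.04, 2.7], [-1, 4.14], [0.28, 2.66], [-3.11, 3.11]. Speed limits (rad/s): [2.57, 2.57, 3.14, 3.14, 3.14, 3.14].

## Interface

Orientations are given as [roll, pitch, yaw] about the fixed x, y, z axes, in that order (R = Rz(yaw) Ry(pitch) Rx(roll)).
In Python, from plant import monitor, optics, workorder gives the robot as it stands. The module is installed in compiled form; this text tells all that it offers.
- The arm moves only by the tool servo_tool, never from a script. Its arguments are lists of equal length, an entry for each row: "linear": the shift along the tool's x, y, z as a fraction of full scale, a list of three; "spin": the turn about the tool's z as a fraction of full scale. In form: {"linear": [[dx, dy, dz], ...], "spin": [spin, ...]}. A call has exactly 8 rows; each row shifts and turns the commanded pose from where the row before left it, along the tool's axes as they then stand; what a row does not reach is not made up. Full scale, the value 1, is 200 mm for a shift and 90 degrees for a turn. A row lasts 1/8 s, in which the tool goes at most 62.5 mm and 10.7 degrees, less where a joint would pass 70% of its speed; a pose out of reach is approached as far as the arm can. A call with a number of a shift or a turn outside -1 to 1 is refused whole. A call with a gripper value outside its range is refused whole. "hand" is the opening, from -1 (shut) to 1 (fully open), set as the call begins (left out, the last holds). The fingers move at their own pace and stop on an object; the grip force is fixed at half the most. Time passes only in rows, so rows that do not move let the fingers close, or fill a call up. It gives the time, the measured TCP pose, the force, the opening and the grip force at its end, in the units of the state.
- monitor.get_obs(): the state, without advancing time (a new reading comes with each control period).
- optics.capture(name): name is "scene" or "top" or "wrist"; returns a dict with "frame" (384x512x3 uint8, blue, green, red), "K" (3x3 intrinsics, pixels), "world_to_cam" (4x4, takes a point from world to camera coordinates). Camera axes: x right, y down, z forward; pixel columns grow to the right and rows downward; lengths in mm; the calibration is good to about 2 mm. A picture is of the moment at which its call begins. There is no depth.
- workorder.close_job(): hands the job in; it is judged then, once.
The state is a dict: "time": time; "joint_positions": joint angles; "dq": joint speeds; "tau": joint torques, N m; "tool_pos": TCP position; "tcp_rot": TCP orientation; "contact_force": force on the tool from outside, world axes, zero at the start; "moment": the same for the moment, N m; "grip_width": finger opening in mm; "finger_force": force on a finger pad.
Only numpy, scipy, OpenCV 4.12 (cv2) and the standard library are available. Lean on these libraries where they do the work, as an engineer would, in place of code of your own. Each camera call takes 0.05 s, during which the arm holds its last target. There are 200 camera calls.

## Task

The flat seat of the kinematic base is 15 mm too low: stack the two shims that together make up exactly that height squarely on the middle of it. Then set the three-footed stage top gently onto the base, its ball feet fully home in the cone, in the groove and on the shims, so that it sits level, and let go. Leave the spare shim off that seat and do not shift the other things on the table.

Things in the scene. Friction and masses are not known exactly. Their poses are not given: they have to be found in the camera images.
- base: Dark steel base plate 168 x 136 x 12 mm, fixed, with three bright steel seats. Origin: on the table under the middle of the three seats; z up, +x from the two tall seats to the single low one. In its frame (mm): cone seat x -30, y +40; groove seat x -30, y -40; flat seat x +60, y 0. Plate from x -72 to +96, y -68 to +68. Tall seats reach 38.7 mm above the table.
- cone_seat (a point): Where the centre of a ball foot comes to rest in the cone seat: 39 mm above the table. The seat is a round steel block 36 mm across with a 90 degree conical hole, 22 mm across at its mouth and 9.5 mm deep. Axes as the base.
- groove_seat (a point): Where the centre of a ball foot comes to rest in the groove seat: 39 mm above the table. The seat is a square steel block 36 mm wide with a 90 degree V groove along the base's y axis, 22 mm wide at its mouth. Axes as the base.
- flat_seat (a point): Middle of the upper face of the flat seat, a low square pad 42 x 42 mm, 16 mm above the table (4 mm above the base plate). The shims go on it, 15 mm in all; the ball's lowest point then rests 31 mm above the table. Axes as the base.
- stage: Loose stage top, 0.4 kg: aluminium plate, a triangle with cut-off corners, 122 (x) x 112 (y) x 10 mm, on three steel ball feet 16 mm in diameter. Origin: middle of the three feet, level with the balls' lowest points; z up, +x towards the single foot. Plate top at z 32 mm. Seated, its origin lies 31 mm above the base's origin with the same yaw.
- stage_grip (a point): On the black lifting block in the middle of the stage, 55 mm above the stage's origin: the height at which to grip (TCP). The block is 44 (x) x 22 (y) mm, from z 32 to z 70 mm; grip it across its 22 mm. Axes as the stage. (The stage stands on the table's right half, which is 1 mm higher.) A round green level in a brass ring, 6 mm high, lies over the single foot.
- foot_cone (a point): Centre of the ball foot (stage frame x -30, y +40, z 8 mm) that belongs in the cone. Its lowest point is 8 mm below. The balls are slippery and centre themselves in the seats when the stage is let go close to its place.
- foot_groove (a point): Centre of the ball foot (stage frame x -30, y -40, z 8 mm) that belongs in the groove.
- foot_flat (a point): Centre of the single ball foot under the round level (stage frame x +60, y 0, z 8 mm) that belongs on the shims on the flat seat.
- shim_brass: Loose brass shim plate 36 (x) x 28 (y) mm, 6 mm thick, 50 g, lying flat on the table. Origin: centre of its underside, z up. Grip it across its 28 mm (y).
- shim_black: Loose black shim plate 36 (x) x 28 (y) mm, 9 mm thick, 50 g, lying flat on the table. Origin: centre of its underside, z up.
- shim_blue: Loose blue shim plate 36 (x) x 28 (y) mm, 12 mm thick, 50 g, lying flat on the table. Origin: centre of its underside, z up.
- tape_roll: Cream roll of tape, 90 mm across, 38 mm high, bystander. Origin: centre of its underside.
- sanding_block: Dark rubber sanding block 36 x 60 x 24 mm, bystander. Origin: centre of its underside.
- tweezers: Steel tweezers 13 x 115 x 10 mm, bystander. Origin: centre of the underside.
- loupe: Folding loupe 30 x 58 x 14 mm, bystander. Origin: centre of the underside.
Not all that is in view belongs to the job. What is shaped like the stage but brown is not meant.

How it is judged:
By the outcome, as a careful person would: the job done as asked, in the order asked, and still so for the second after the job is handed in, with the robot touching nothing.
It also fails if it takes over 66 s, if anything falls off the work surface, if the arm or the gripper's body presses on something with over 40 N, if the wrist force passes 120 N, or if a joint passes its speed limit or range.

## Working session

There is one attempt and no reset: what is moved stays moved. The work goes in short steps, Python scripts to look and compute and a tool call to move; the robot and the scene stay as the last step left them, time stands still between calls to the robot, and variables do not carry over. Pictures are saved under pics/ and viewed, at most 10 in all, crops included, and the job is handed in when it is done.

Besides the shell and the picture viewer there is one more tool, called in YAML: its name, and indented under it one key for each argument. servo_tool: Moves the arm, as the interface text tells. Shift numbers are shares of 200 mm and turn numbers shares of 90 degrees, none past 1 either way. Its arguments: {"type":"object","properties":{"linear":{"type":"array","items":{"type":"array","items":{"type":"number","minimum":-1,"maximum":1}}},"spin":{"type":"array","items":{"type":"number","minimum":-1,"maximum":1}},"hand":{"type":"number"}},"required":["linear","spin"]}

```bash
mkdir -p pics
cat > h.py <<'E'
import numpy as np, cv2
from plant import monitor, optics, workorder
def cap(n,f=None):
    c=optics.capture(n)
    if f: cv2.imwrite('pics/'+f,c['frame'])
    return c
def ray(c,uv,z):
    K=np.array(c['K']);T=np.array(c['world_to_cam']);R=T[:3,:3];t=T[:3,3]
    o=-R.T@t; uv=np.atleast_2d(np.array(uv,float))
    d=(R.T@np.linalg.inv(K)@np.c_[uv,np.ones(len(uv))].T).T
    return o+d*((z-o[2])/d[:,2])[:,None]
E
python3 - <<'E'
from h import *
import pickle
D={n:cap(n,n+'0.png') for n in('top','scene','wrist')}
pickle.dump(D,open('d0.pkl','wb'))
for n in D:
    T=np.array(D[n]['world_to_cam']);print(n,(-T[:3,:3].T@T[:3,3]).round(),np.array(D[n]['K']).round()[0,0])
o=monitor.get_obs();print(o['time'],o['tool_pos'],o['tcp_rot'],o['grip_width'])
cv2.imwrite('pics/ts.png',cv2.resize(D['top']['frame'],(800,600),interpolation=cv2.INTER_CUBIC))
E
```

```text
top [ 359.  -58. 1579.] 478.0
scene [ 42. 911. 841.] 490.0
wrist [ 244. -469.  384.] 271.0
0.15 [ 178.88804148 -493.29298595  245.01454745] [-3.14048327e+00 -1.51461657e-04  3.47770447e-01] 92.22361364327111
```

View pics/ts.png

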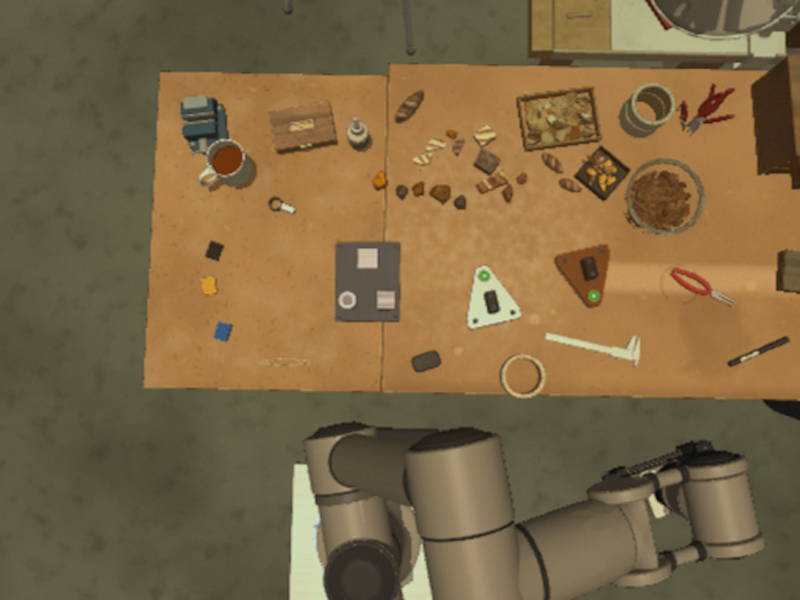

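View pics/scene0.png

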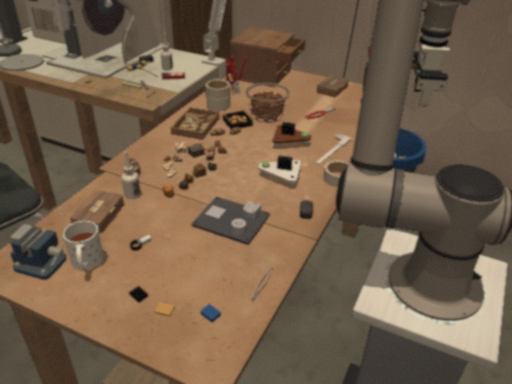

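The top view (scaled to 800x600) shows the base at (367,281), its flat seat at (367,258), the cone at (347,300) and the groove at (386,300). The black shim is at (214,251), brass at (209,286), blue at (223,331). The white stage is at (492,300), with its level at (484,275). The scene view agrees with this layout. Brass and black make 15 mm.

```bash
cat >> h.py <<'E'
def box(c,m,z,roi=None,amin=30):
    # blobs of mask m: centre and rect angle on plane z in world
    m=m.astype(np.uint8)*255
    if roi is not None:
        k=np.zeros_like(m);x0,y0,x1,y1=roi;k[y0:y1,x0:x1]=1;m=m*k
    out=[]
    for q in cv2.findContours(m,cv2.RETR_EXTERNAL,cv2.CHAIN_APPROX_NONE)[0]:
        if cv2.contourArea(q)<amin: continue
        p=ray(c,q[:,0,:],z)[:,:2].astype(np.float32)
        (cx,cy),(w,h),a=cv2.minAreaRect(p)
        if w<h: w,h,a=h,w,a+90
        a=(a+90)%180-90
        out.append((round(cx,1),round(cy,1),round(w,1),round(h,1),round(a,1),q[:,0].mean(0).round(1).tolist()))
    return out
E
python3 - <<'E'
from h import *
import pickle
c=pickle.load(open('d0.pkl','rb'))['top'];f=c['frame'];H=cv2.cvtColor(f,cv2.COLOR_BGR2HSV)
h,s,v=H[...,0],H[...,1],H[...,2]
for p in [(137,160),(133,183),(143,211),(235,165),(222,192),(247,192),(235,180),(315,195),(310,176)]: print(p,H[p[1],p[0]])
print('black',box(c,v<70,9,(120,145,155,175)))
print('brass',box(c,(s>170)&(v>150),6,(120,170,150,198)))
print('blue',box(c,(h>95)&(h<125)&(s>120),12,(120,198,160,225)))
print('base',box(c,(s<90),12,(205,145,265,215),200))
print('stage',box(c,(s<60)&(v>140),33,(290,160,345,215),200))
print('level',box(c,(h>40)&(h<80)&(s>100),39,(295,160,345,215),5))
print('block',box(c,(v<80),71,(300,180,325,205),10))
print('seats',ray(c,[(367*.64,258*.64)],16),ray(c,[(347*.64,300*.64),(386*.64,300*.64)],39))
E
```

```text
(137, 160) [16 99 54]
(133, 183) [ 18 196 208]
(143, 211) [106 139 127]
(235, 165) [ 17  54 204]
(222, 192) [ 17  58 144]
(247, 192) [ 17  53 208]
(235, 180) [16 56 95]
(315, 195) [20 70 76]
(310, 176) [ 38 109 201]
black [(592.6, 339.9, 31.5, 26.3, -17.4, [137.1, 160.3])]
brass [(518.3, 349.8, 35.2, 28.9, 10.5, [133.1, 182.5])]
blue [(422.1, 315.2, 31.6, 22.9, -16.1, [142.1, 211.8])]
base [(533.0, 13.6, 165.9, 132.4, 1.1, [234.8, 180.0])]
stage [(506.7, -237.9, 121.1, 109.6, 14.2, [312.5, 192.5])]
level [(547.1, -229.3, 16.3, 16.0, -44.1, [309.5, 176.0])]
block [(489.4, -241.3, 40.9, 21.8, 11.7, [314.2, 192.8])]
seats [[581.51703355  14.63316587  16.        ]] [[489.7929895   52.95066242  39.        ]
 [491.26864088 -27.72368997  39.        ]]
```

servo_tool:
  linear:
    - [0, 0, 0]
    - [0, 0, 0]
    - [0.125, -0.211, 0]
    - [0.125, -0.211, 0]
    - [0.125, -0.211, 0]
    - [0.125, -0.211, 0]
    - [0.125, -0.211, 0]
    - [0.125, -0.211, 0]
  spin: [0.1105, 0.1105, 0, 0, 0, 0, 0, 0]
  hand: 0.1

```text
time: 1.15
tool_pos: [329.3, -238.8, 245.5]
tcp_rot: [3.142, -0.0, 0.0]
contact_force: [1.5, -0.1, 0.2]
grip_width: 50.2
finger_force: 0.0
```

servo_tool:
  linear:
    - [0.125, -0.211, 0]
    - [0.125, -0.211, 0]
    - [0.125, -0.211, 0]
    - [0.125, -0.211, 0]
    - [0.125, -0.211, 0]
    - [0.125, -0.211, 0]
    - [0, 0, 0]
    - [0, 0, 0]
  spin: [0, 0, 0, 0, 0, 0, 0, 0]

```text
time: 2.15
tool_pos: [478.2, 12.9, 245.2]
tcp_rot: [3.141, 0.001, 0.001]
contact_force: [0.6, 0.3, 0.0]
grip_width: 50.6
finger_force: 0.0
```

Run:
```python
from h import *
import pickle
o=monitor.get_obs();print(o['time'],o['tool_pos'],o['tcp_rot'],o['grip_width'])
c=cap('wrist','w1.png');pickle.dump(c,open('w1.pkl','wb'))
print(np.array(c['world_to_cam']).round(3))
```

```text
2.15 [478.19091898  12.88381419 245.15601108] [3.14124620e+00 1.09858225e-03 1.32438680e-03] 50.59652200873545
[[ 1.00000e-03 -1.00000e+00  1.00000e-03  1.24680e+01]
 [-9.65000e-01 -1.00000e-03  2.63000e-01  4.27763e+02]
 [-2.63000e-01 -1.00000e-03 -9.65000e-01  5.14557e+02]
 [ 0.00000e+00  0.00000e+00  0.00000e+00  1.00000e+00]]
```

View pics/w1.png

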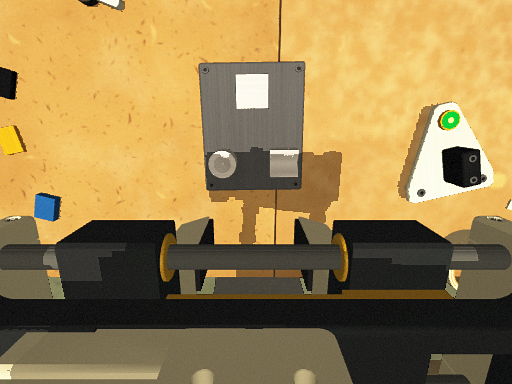

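The wrist view shows the base at (252,125), its white flat seat at (252,91), the cone at (222,164) and the groove at (284,163). The stage is at right (450,155) and the shims are at the left edge.

Run:
```python
from h import *
import pickle
c=pickle.load(open('w1.pkl','rb'));H=cv2.cvtColor(c['frame'],cv2.COLOR_BGR2HSV);h,s,v=cv2.split(H)
print('base',box(c,(s<60),12,(190,50,315,200),2000), H[125,252],H[91,252],H[164,284])
print('flat',box(c,(s<60)&(v>190),16,(225,65,280,115),200))
print('groove',box(c,(s<60)&(v>120),38.7,(262,140,310,185),100))
g=cv2.GaussianBlur(v,(3,3),0)
print('cone',box(c,(v>105)&(s<60),38.7,(203,145,240,183),200))
```

```text
base [(531.6, 14.9, 165.6, 133.9, 0.9, [252.4, 123.8])] [ 20  38 121] [ 23  13 253] [ 20  47 173]
flat [(579.2, 15.9, 41.0, 40.2, 0.1, [251.5, 90.6])]
groove [(490.3, -26.1, 36.9, 33.7, -89.9, [283.8, 162.8])]
cone [(492.7, 53.3, 43.4, 41.3, -89.9, [221.4, 155.4])]
```

servo_tool:
  linear:
    - [0, -0.237, 0.03]
    - [0, -0.237, 0.03]
    - [0, -0.237, 0.03]
    - [0, -0.237, 0.03]
    - [0, -0.237, 0.03]
    - [0, -0.237, 0.03]
    - [0, -0.237, 0.03]
    - [0, 0, 0]
  spin: [0, 0, 0, 0, 0, 0, 0, 0]

```text
time: 3.2
tool_pos: [478.1, 345.9, 202.6]
tcp_rot: [3.141, 0.001, 0.002]
contact_force: [-0.5, 0.4, -1.7]
grip_width: 50.5
finger_force: 0.0
```

```bash
cat >> h.py <<'E'
def goto(x,y,z,yawdeg=None,r=None):
    o=monitor.get_obs() if r is None else r
    p=np.array(o['tool_pos']);w=o['tcp_rot'][2]
    d=np.array([x,y,z])-p
    cs,sn=np.cos(w),np.sin(w)
    L=np.array([cs*d[0]+sn*d[1], sn*d[0]-cs*d[1], -d[2]])
    S=0 if yawdeg is None else -(yawdeg-np.degrees(w))/90
    ww=np.radians(yawdeg) if yawdeg is not None else w
    cs,sn=np.cos(ww),np.sin(ww)
    M=np.array([cs*d[0]+sn*d[1], sn*d[0]-cs*d[1], -d[2]])
    print('now',p.round(1),np.degrees(w).round(2),'lin/200 now-frame',(L/200).round(4),'after-spin frame',(M/200).round(4),'spin',round(S,4))
E
python3 - <<'E'
from h import *
import pickle
c=cap('wrist','w2.png');pickle.dump(c,open('w2.pkl','wb'))
H=cv2.cvtColor(c['frame'],cv2.COLOR_BGR2HSV);h,s,v=cv2.split(H)
print('black',box(c,(v<75),4,None,300))
print('brass',box(c,(s>150)&(v>150)&(h>20),6,None,150),)
print('blue',box(c,(h>95)&(h<125)&(s>120),12,None,200))
goto(592.6,339.9,21.5,-17.4)
E
```

```text
black [(277.8, 334.5, 804.0, 278.8, 89.6, [278.8, 290.3]), (591.5, 342.1, 36.7, 27.8, -17.7, [257.4, 77.3]), (530.2, 80.5, 167.7, 7.8, 1.1, [472.6, 127.5])]
brass [(516.5, 350.5, 34.9, 27.3, 10.8, [250.4, 142.1])]
blue [(422.0, 317.0, 38.1, 28.5, -15.5, [276.0, 217.4])]
now [478.4 344.4 203. ] 0.07 lin/200 now-frame [0.5712 0.0232 0.9074] after-spin frame [ 0.5518 -0.1494  0.9074] spin 0.1941
```

View pics/w2.png

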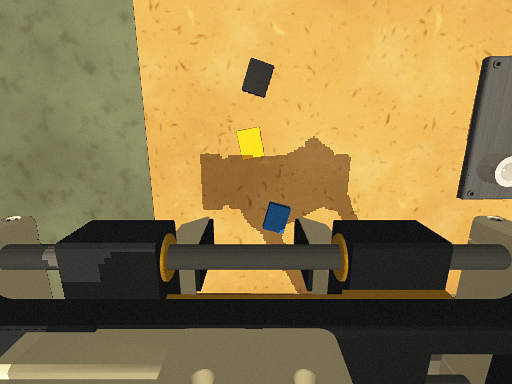

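servo_tool:
  linear:
    - [0, 0, 0]
    - [0, 0, 0]
    - [0.18, -0.053, 0]
    - [0.18, -0.053, 0]
    - [0.18, -0.053, 0]
    - [0, 0, 0.27]
    - [0, 0, 0.27]
    - [0, 0, 0.2]
  spin: [0.0985, 0.0985, 0, 0, 0, 0, 0, 0]

```text
time: 4.25
tool_pos: [591.0, 339.0, 53.5]
tcp_rot: [3.139, 0.002, -0.312]
contact_force: [-0.6, 0.9, -0.7]
grip_width: 50.4
finger_force: 0.0
```

servo_tool:
  linear:
    - [0, 0, 0.06]
    - [0, 0, 0.06]
    - [0, 0, 0.05]
    - [0, 0, 0]
    - [0, 0, 0]
    - [0, 0, 0]
    - [0, 0, 0]
    - [0, 0, 0]
  spin: [0, 0, 0, 0, 0, 0, 0, 0]

```text
time: 5.25
tool_pos: [591.0, 342.3, 21.6]
tcp_rot: [-3.142, -0.0, -0.309]
contact_force: [-0.4, 0.1, -0.9]
grip_width: 50.3
finger_force: 0.0
```

servo_tool:
  linear:
    - [0, 0, 0]
    - [0, 0, 0]
    - [0, 0, 0]
    - [0, 0, 0]
    - [0, 0, 0]
    - [0, 0, 0]
    - [0, 0, 0]
    - [0, 0, 0]
  spin: [0, 0, 0, 0, 0, 0, 0, 0]
  hand: -1

```text
time: 6.25
tool_pos: [591.0, 342.2, 21.5]
tcp_rot: [3.141, -0.0, -0.309]
contact_force: [-0.4, 0.5, -0.4]
grip_width: 27.6
finger_force: 30.0
```

servo_tool:
  linear:
    - [0, 0, -0.1]
    - [0, 0, -0.1]
    - [0, 0, -0.15]
    - [0, 0, 0]
    - [0, 0, 0]
    - [-0.0124, 0.233, 0]
    - [-0.0124, 0.233, 0]
    - [-0.0124, 0.233, 0]
  spin: [0, 0, 0, -0.104, -0.104, 0, 0, 0]

```text
time: 7.25
tool_pos: [586.5, 201.3, 93.6]
tcp_rot: [-3.141, -0.003, 0.019]
contact_force: [0.2, -0.5, -0.5]
grip_width: 27.7
finger_force: 30.0
```

servo_tool:
  linear:
    - [-0.0124, 0.233, 0]
    - [-0.0124, 0.233, 0]
    - [-0.0124, 0.233, 0]
    - [-0.0124, 0.233, 0]
    - [0, 0, 0]
    - [0, 0, 0]
    - [0, 0, 0]
    - [0, 0, 0]
  spin: [0, 0, 0, 0, 0, 0, 0, 0]

```text
time: 8.25
tool_pos: [579.5, 17.0, 91.7]
tcp_rot: [3.142, -0.0, 0.02]
contact_force: [-0.9, -0.5, -0.8]
grip_width: 27.3
finger_force: 30.0
```

Run:
```python
from h import *
import pickle
c=cap('wrist','w3.png');pickle.dump(c,open('w3.pkl','wb'))
goto(579.4,15.7,37.5,1.0)
```

```text
now [579.5  16.8  91.5] 1.11 lin/200 now-frame [-0.0004  0.0055  0.2702] after-spin frame [-0.0004  0.0055  0.2702] spin 0.0012
```

View pics/w3.png

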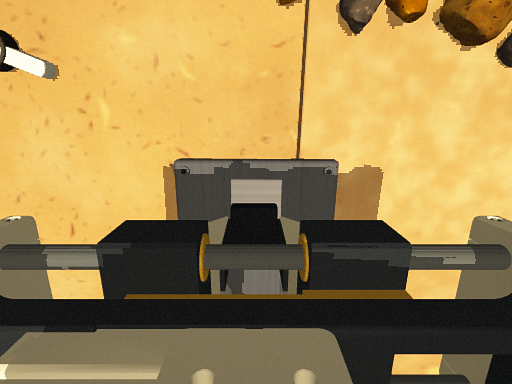

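The shim is held level over the seat. Its front edge is at row 204 (cols 232–278) and the seat's front edge is at row 180 (cols 231–281).

Run:
```python
from h import *
import pickle
c=pickle.load(open('w3.pkl','rb'));g=cv2.cvtColor(c['frame'],cv2.COLOR_BGR2GRAY).astype(int)
print(g[170:212,245:265].mean(1).round().astype(int)); 
print('seat row188',g[188,224:290]); print('shim row208',g[208,224:290])
print(ray(c,[(255,203.5)],79),ray(c,[(231,180),(281.5,180)],16),ray(c,[(232,208),(278.5,208)],79))
```

```text
[ 65  65  65  65  65  66  65  64  68 101 152 158 159 161 161 158 157 157
 158 160 163 164 166 164 159 156 155 156 160 160 154 160 173  45   7   9
   9  11  16  18  16  19]
seat row188 [ 65  65  67  64  65  67  60 152 158 157 159 154 156 156 156 160 156 156
 158 158 158 158 159 157 155 159 157 155 159 158 157 157 160 161 157 159
 157 156 161 162 157 158 156 161 161 161 159 160 162 159 161 158 159 162
 161 159 165 122  64  65  65  71  65  64  69  67]
shim row208 [ 61  67  60  61  67  67  25  12  16  20  17  13  15  12   8  16  19  12
  12  13  20  17  17  16  19  16  18  15  13   9  18  19  11  11  23  11
  19   8  21  19  19  20  17  19  14  18  13  17  13  11  21  16   6  72
 164 163 165  59  64  64  69  62  64  63  63  67]
[[600.03610686  17.05673546  79.        ]] [[599.34929041  36.14476804  16.        ]
 [600.14676532  -4.82673659  16.        ]] [[596.98870089  30.55825124  79.        ]
 [597.51984244   3.14117659  79.        ]]
```

servo_tool:
  linear:
    - [0, 0, 0.1]
    - [0, 0, 0.1]
    - [0, 0, 0.05]
    - [-0.01, 0.005, 0]
    - [0, 0, 0]
    - [0, 0, 0]
    - [0, 0, 0]
    - [0, 0, 0]
  spin: [0, 0, 0, 0, 0, 0, 0, 0]

```text
time: 9.3
tool_pos: [577.6, 14.8, 41.8]
tcp_rot: [3.141, -0.0, 0.018]
contact_force: [-0.0, -0.5, -0.4]
grip_width: 27.6
finger_force: 30.0
```

Run:
```python
from h import *
import pickle
c=cap('wrist');pickle.dump(c,open('w4.pkl','wb'))
f=c['frame'][130:250,190:330]
cv2.imwrite('pics/w4.png',cv2.resize(f,None,fx=5,fy=5,interpolation=cv2.INTER_NEAREST))
goto(579.4,15.7,37.5,1.0)
```

```text
now [577.6  14.8  41.7] 1.03 lin/200 now-frame [ 0.0093 -0.0045  0.0208] after-spin frame [ 0.0093 -0.0045  0.0208] spin 0.0003
```

View pics/w4.png

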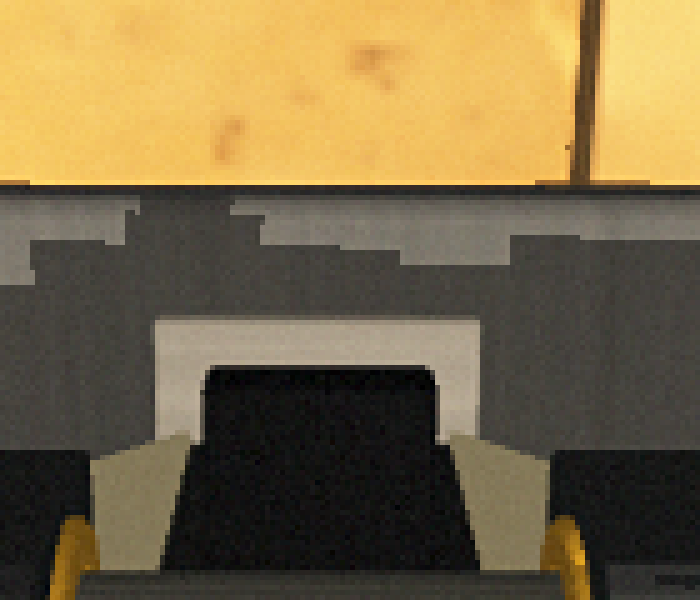

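The crop shows the shim centred left to right over the pad. Seat edges are at cols 221 and 286 and row 193.6. The shim's lower front edge is at row 203.4, its top edge at row 208, and its sides are at cols 231 and 277.4.

Run:
```python
from h import *
import pickle
c=pickle.load(open('w4.pkl','rb'))
o=-.5
print('seat',ray(c,[(221+o,193.6+o),(286+o,193.6+o)],16).round(1).tolist())
print('shim bottom',ray(c,[(231+o,203.4+o),(277.4+o,203.4+o)],20.2).round(1).tolist(),'top',ray(c,[(231+o,208+o),(277.4+o,208+o)],29.2).round(1).tolist())
c=pickle.load(open('w3.pkl','rb'));print(ray(c,[(255,202.5)],70))
```

```text
seat [[600.4, 36.5, 16.0], [601.2, -4.5, 16.0]]
shim bottom [[595.4, 29.9, 20.2], [595.9, 1.1, 20.2]] top [[595.5, 29.2, 29.2], [595.9, 1.9, 29.2]]
[[597.78538143  16.95572776  70.        ]]
```

servo_tool:
  linear:
    - [0.0105, -0.002, 0]
    - [0, 0, 0]
    - [0, 0, 0.006]
    - [0, 0, 0.006]
    - [0, 0, 0.006]
    - [0, 0, 0.003]
    - [0, 0, 0]
    - [0, 0, 0]
  spin: [0, 0, 0, 0, 0, 0, 0, 0]

```text
time: 10.35
tool_pos: [579.5, 15.2, 37.4]
tcp_rot: [3.142, 0.0, 0.018]
contact_force: [-1.2, -0.6, 1.5]
grip_width: 27.5
finger_force: 30.0
```

servo_tool:
  linear:
    - [0, 0, 0]
    - [0, 0, 0]
    - [0, 0, 0]
    - [0, 0, 0]
    - [0, 0, 0]
    - [0, 0, -0.1]
    - [0, 0, -0.2]
    - [0, 0, -0.2]
  spin: [0, 0, 0, 0, 0, 0, 0, 0]
  hand: 0.1

```text
time: 11.35
tool_pos: [579.3, 15.2, 138.2]
tcp_rot: [-3.142, 0.001, 0.018]
contact_force: [-0.2, 0.2, 0.4]
grip_width: 50.0
finger_force: 0.0
```

servo_tool:
  linear:
    - [0, 0, 0]
    - [0.001, -0.2436, 0]
    - [0.001, -0.2436, 0]
    - [0.001, -0.2436, 0]
    - [0.001, -0.2436, 0]
    - [0.001, -0.2436, 0]
    - [0.001, -0.2436, 0]
    - [0, -0.244, 0]
  spin: [-0.1086, 0, 0, 0, 0, 0, 0, 0]

```text
time: 12.35
tool_pos: [516.4, 352.1, 137.3]
tcp_rot: [3.141, -0.0, 0.189]
contact_force: [0.7, -0.3, -0.1]
grip_width: 50.2
finger_force: 0.0
```

servo_tool:
  linear:
    - [0, 0, 0]
    - [0, 0, 0.2]
    - [0, 0, 0.2]
    - [0, 0, 0.1]
    - [0, 0, 0]
    - [0, 0, 0]
    - [0, 0, 0]
    - [0, 0, 0]
  spin: [0, 0, 0, 0, 0, 0, 0, 0]

```text
time: 13.35
tool_pos: [517.3, 350.7, 38.2]
tcp_rot: [-3.141, -0.002, 0.189]
contact_force: [-0.5, 0.1, -0.1]
grip_width: 50.7
finger_force: 0.0
```

Run:
```python
from h import *
c=cap('wrist');H=cv2.cvtColor(c['frame'],cv2.COLOR_BGR2HSV);h,s,v=cv2.split(H)
print('brass',box(c,(s>150)&(v>150)&(h>20),6,None,100))
goto(516.5,350.5,21,10.8)
```

```text
brass []
now [517.2 350.7  38.1] 10.8 lin/200 now-frame [-0.0033  0.0002  0.0855] after-spin frame [-0.0033  0.0002  0.0855] spin 0.0
```

servo_tool:
  linear:
    - [-0.003, 0, 0.03]
    - [0, 0, 0.03]
    - [0, 0, 0.022]
    - [0, 0, 0]
    - [0, 0, 0]
    - [0, 0, 0]
    - [0, 0, 0]
    - [0, 0, 0]
  spin: [0, 0, 0, 0, 0, 0, 0, 0]

```text
time: 14.4
tool_pos: [516.3, 350.4, 21.0]
tcp_rot: [3.142, -0.0, 0.189]
contact_force: [1.1, 0.5, 0.8]
grip_width: 50.4
finger_force: 0.0
```

servo_tool:
  linear:
    - [0, 0, 0]
    - [0, 0, 0]
    - [0, 0, 0]
    - [0, 0, 0]
    - [0, 0, 0]
    - [0, 0, 0]
    - [0, 0, 0]
    - [0, 0, 0]
  spin: [0, 0, 0, 0, 0, 0, 0, 0]
  hand: -1

```text
time: 15.4
tool_pos: [516.3, 350.4, 20.9]
tcp_rot: [3.141, -0.0, 0.188]
contact_force: [0.6, 0.1, 0.3]
grip_width: 27.0
finger_force: 30.0
```

servo_tool:
  linear:
    - [0, 0, -0.1]
    - [0, 0, -0.2]
    - [0, 0, -0.1]
    - [0, 0, 0]
    - [0.0409, 0.24, 0]
    - [0.0409, 0.24, 0]
    - [0.0409, 0.24, 0]
    - [0.0409, 0.24, 0]
  spin: [0, 0, 0, 0.1086, 0, 0, 0, 0]

```text
time: 16.4
tool_pos: [552.5, 157.6, 100.9]
tcp_rot: [3.142, -0.0, 0.018]
contact_force: [0.2, -0.0, 0.1]
grip_width: 27.2
finger_force: 30.0
```

servo_tool:
  linear:
    - [0.0409, 0.24, 0]
    - [0.0409, 0.24, 0]
    - [0.0409, 0.24, 0]
    - [0, 0, 0.1]
    - [0, 0, 0.08]
    - [0, 0, 0]
    - [0, 0, 0]
    - [0, 0, 0]
  spin: [0, 0, 0, 0, 0, 0, 0, 0]

```text
time: 17.4
tool_pos: [579.9, 16.0, 65.6]
tcp_rot: [3.141, -0.001, 0.019]
contact_force: [-0.9, -0.3, -0.3]
grip_width: 27.3
finger_force: 30.0
```

Run:
```python
from h import *
import pickle
c=cap('wrist');pickle.dump(c,open('w5.pkl','wb'))
f=c['frame'][130:250,190:330]
cv2.imwrite('pics/w5.png',cv2.resize(f,None,fx=5,fy=5,interpolation=cv2.INTER_NEAREST))
goto(579.5,15.3,46,1.0)
```

```text
now [579.9  15.9  65.6] 1.07 lin/200 now-frame [-0.002   0.0029  0.0978] after-spin frame [-0.002   0.0029  0.0978] spin 0.0008
```

View pics/w5.png

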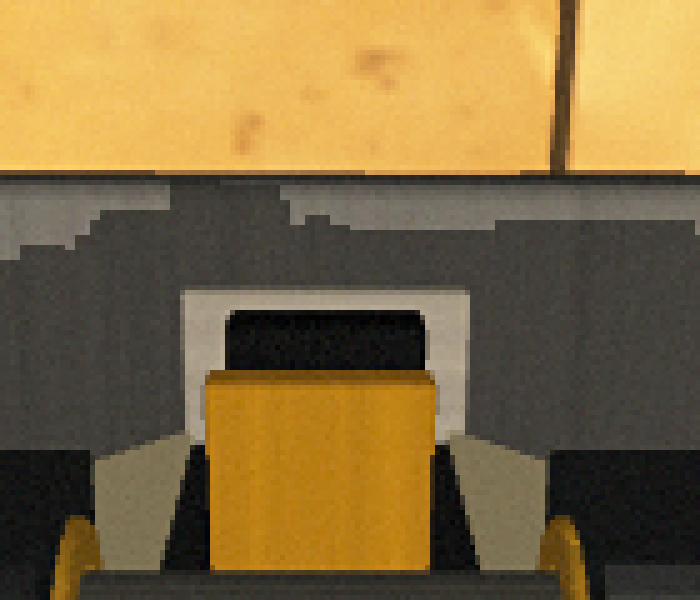

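The black shim lies squarely on the seat. Seat edges are at crop cols 182–468, row 290; the black edge is at row 311, cols 225–425. The brass front edge is at crop row 370, cols 205–436.

Run:
```python
from h import *
import pickle
c=pickle.load(open('w5.pkl','rb'))
P=lambda u,v,z:ray(c,[(u/5+189.5,v/5+129.5)],z)[0].round(1).tolist()
for n,u1,u2,v,z in[('seat',182,468,290,16),('black',225,425,311,16),('brassb',205,436,370,44.6),('brasst',207,434,385,50.6)]: print(n,P(u1,v,z),P(u2,v,z))
```

```text
seat [600.3, 36.7, 16.0] [601.0, -4.4, 16.0]
black [597.3, 30.5, 16.0] [597.8, 1.7, 16.0]
brassb [597.5, 31.1, 44.6] [598.0, 2.5, 44.6]
brasst [597.6, 30.4, 50.6] [598.1, 3.2, 50.6]
```

servo_tool:
  linear:
    - [-0.001, 0.003, 0.03]
    - [0, 0, 0.03]
    - [0, 0, 0.015]
    - [0, 0, 0.01]
    - [0, 0, 0.006]
    - [0, 0, 0.005]
    - [0, 0, 0]
    - [0, 0, 0]
  spin: [0, 0, 0, 0, 0, 0, 0, 0]

```text
time: 18.45
tool_pos: [579.4, 14.9, 45.8]
tcp_rot: [3.141, -0.0, 0.018]
contact_force: [0.5, -0.6, 1.1]
grip_width: 27.2
finger_force: 30.0
```

Run:
```python
from h import *
o=monitor.get_obs();print(o['tool_pos'],o['contact_force'],o['finger_force'])
```

```text
[579.41615362  14.87485435  45.84543396] [ 0.47574205 -0.55748235  1.09539801] 29.999938309192657
```

servo_tool:
  linear:
    - [0, 0, 0]
    - [0, 0, 0]
    - [0, 0, 0]
    - [0, 0, 0]
    - [0, 0, -0.1]
    - [0, 0, -0.2]
    - [0, 0, -0.2]
    - [0, 0, -0.27]
  spin: [0, 0, 0, 0, 0, 0, 0, 0]
  hand: 0.1

```text
time: 19.45
tool_pos: [578.5, 14.9, 200.1]
tcp_rot: [-3.141, 0.003, 0.018]
contact_force: [1.0, -0.7, 1.0]
grip_width: 50.1
finger_force: 0.0
```

servo_tool:
  linear:
    - [-0.12, 0.21, 0]
    - [-0.12, 0.21, 0]
    - [-0.12, 0.21, 0]
    - [-0.12, 0.21, 0]
    - [-0.12, 0.21, 0]
    - [-0.12, 0.21, 0]
    - [0, 0, 0]
    - [0, 0, 0]
  spin: [0, 0, 0, 0, 0, 0, 0, 0]

```text
time: 20.45
tool_pos: [439.9, -239.3, 199.7]
tcp_rot: [-3.141, -0.0, 0.017]
contact_force: [-1.0, 0.4, 0.4]
grip_width: 50.4
finger_force: 0.0
```

Run:
```python
from h import *
import pickle
c=cap('wrist','w6.png');pickle.dump(c,open('w6.pkl','wb'))
o=monitor.get_obs();print(o['time'],o['tool_pos'],o['tcp_rot'])
H=cv2.cvtColor(c['frame'],cv2.COLOR_BGR2HSV);h,s,v=cv2.split(H)
print('level',box(c,(h>40)&(h<85)&(s>100),39,None,40))
print('stage',box(c,(s<60)&(v>140),33,(180,50,400,215),800))
```

```text
20.5 [ 440.22105573 -238.88717955  199.74314373] [-3.14134967e+00 -2.04189382e-04  1.85328487e-02]
level [(507.5, -456.4, 20.3, 19.8, -38.5, [457.5, 122.6]), (544.6, -228.7, 20.3, 19.7, 1.0, [245.7, 81.8])]
stage [(514.8, -246.6, 108.8, 103.2, -86.0, [257.6, 122.4])]
```

View pics/w6.png

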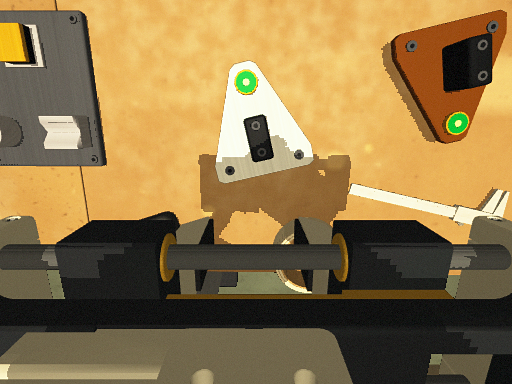

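The stage's level is at (246,82), its rear screws are at (230,170) and (298,155), and the lifting block is at (258,138). The brass lies on the flat seat at (15,43).

Run:
```python
from h import *
import pickle
c=pickle.load(open('w6.pkl','rb'));H=cv2.cvtColor(c['frame'],cv2.COLOR_BGR2HSV);h,s,v=cv2.split(H)
L=ray(c,[(245.7,81.8)],38)[0]
A=ray(c,[(230,170)],33)[0];B=ray(c,[(298,155)],33)[0]
m=(A+B)/2;print(L.round(1),A.round(1),B.round(1),np.linalg.norm(A-B),np.linalg.norm((L-m)[:2]))
d=(L-m)[:2];e=(A-B)[:2]
print('yaw',np.degrees(np.arctan2(d[1],d[0])),np.degrees(np.arctan2(-e[0],e[1])),'origin',(L+A+B)[:2]/3)
b=box(c,(v<70),71,(238,105,280,170),200);print('block',b)
T=ray(c,[(255.5,125),(261.5,151.5)],71);print(T.round(1),T.mean(0).round(1))
```

```text
[ 544.6 -228.9   38. ] [ 450.5 -211.7   33. ] [ 469.  -288.5   33. ] 78.96737032202944 87.4066778634433
yaw 14.036343608967426 13.548477049553975 origin [ 488.04010582 -243.03359311]
block [(489.5, -242.6, 42.8, 21.2, 14.1, [258.2, 137.8])]
[[ 502.1 -239.6   71. ]
 [ 476.9 -246.    71. ]] [ 489.5 -242.8   71. ]
```

servo_tool:
  linear:
    - [0, 0, 0]
    - [0, 0, 0]
    - [0.117, 0.0388, 0]
    - [0.117, 0.0388, 0]
    - [0, 0, 0.2]
    - [0, 0, 0.2]
    - [0, 0, 0.1]
    - [0, 0, 0]
  spin: [-0.072, -0.072, 0, 0, 0, 0, 0, 0]

```text
time: 21.5
tool_pos: [488.8, -241.5, 98.3]
tcp_rot: [-3.139, 0.002, 0.246]
contact_force: [-0.6, -0.8, 0.4]
grip_width: 50.7
finger_force: 0.0
```

servo_tool:
  linear:
    - [0, 0, 0.1]
    - [0, 0, 0.08]
    - [0, 0, 0.038]
    - [0, 0, 0]
    - [0, 0, 0]
    - [0, 0, 0]
    - [0, 0, 0]
    - [0, 0, 0]
  spin: [0, 0, 0, 0, 0, 0, 0, 0]

```text
time: 22.5
tool_pos: [489.1, -243.5, 56.3]
tcp_rot: [3.141, -0.0, 0.244]
contact_force: [1.0, -0.5, 0.6]
grip_width: 50.1
finger_force: 0.0
```

Run:
```python
from h import *
goto(489.3,-242.8,56,14)
```

```text
now [ 489.1 -243.5   56.3] 13.99 lin/200 now-frame [ 0.0019 -0.003   0.0014] after-spin frame [ 0.0019 -0.003   0.0014] spin -0.0002
```

servo_tool:
  linear:
    - [0.001, -0.003, 0]
    - [0, 0, 0]
    - [0, 0, 0]
    - [0, 0, 0]
    - [0, 0, 0]
    - [0, 0, 0]
    - [0, 0, 0]
    - [0, 0, 0]
  spin: [0, 0, 0, 0, 0, 0, 0, 0]
  hand: -1

```text
time: 23.5
tool_pos: [489.1, -242.7, 56.1]
tcp_rot: [3.141, -0.0, 0.244]
contact_force: [-0.0, 0.6, -0.0]
grip_width: 21.7
finger_force: 30.0
```

servo_tool:
  linear:
    - [0, 0, -0.05]
    - [0, 0, -0.1]
    - [0, 0, -0.15]
    - [0, 0, -0.1]
    - [0, 0, 0]
    - [0, 0, 0]
    - [0, 0, 0]
    - [0, 0, 0]
  spin: [0, 0, 0, 0, 0, 0, 0, 0]

```text
time: 24.5
tool_pos: [488.7, -242.6, 135.3]
tcp_rot: [-3.141, 0.001, 0.244]
contact_force: [-0.5, 0.3, -3.8]
grip_width: 21.6
finger_force: 30.0
```

servo_tool:
  linear:
    - [0, 0, 0]
    - [0, 0, 0]
    - [0.0216, -0.08, 0]
    - [0.0216, -0.16, 0]
    - [0.0216, -0.2, 0]
    - [0.0216, -0.2, 0]
    - [0.0216, -0.2, 0]
    - [0.0216, -0.2, 0]
  spin: [0.0722, 0.0722, 0, 0, 0, 0, 0, 0]

```text
time: 25.5
tool_pos: [511.2, -32.1, 136.0]
tcp_rot: [-3.141, 0.0, 0.02]
contact_force: [0.0, -0.8, -3.5]
grip_width: 21.9
finger_force: 30.0
```

servo_tool:
  linear:
    - [0.0216, -0.16, 0]
    - [0.0216, -0.082, 0]
    - [0, 0, 0.05]
    - [0, 0, 0.05]
    - [0, 0, 0.05]
    - [0, 0, 0]
    - [0, 0, 0]
    - [0, 0, 0]
  spin: [0, 0, 0, 0, 0, 0, 0, 0]

```text
time: 26.5
tool_pos: [519.5, 14.0, 106.4]
tcp_rot: [3.141, -0.001, 0.017]
contact_force: [0.0, -1.7, -3.3]
grip_width: 21.6
finger_force: 30.0
```

Run:
```python
from h import *
import pickle
goto(519.2,14.2,86,1)
c=cap('wrist');pickle.dump(c,open('w7.pkl','wb'))
f=c['frame'][90:250,150:362]
cv2.imwrite('pics/w7.png',cv2.resize(f,None,fx=3.5,fy=3.5,interpolation=cv2.INTER_NEAREST))
```

```text
now [519.5  14.  106.4] 0.98 lin/200 now-frame [-0.0013 -0.0011  0.1022] after-spin frame [-0.0013 -0.0011  0.1022] spin -0.0002
```

View pics/w7.png

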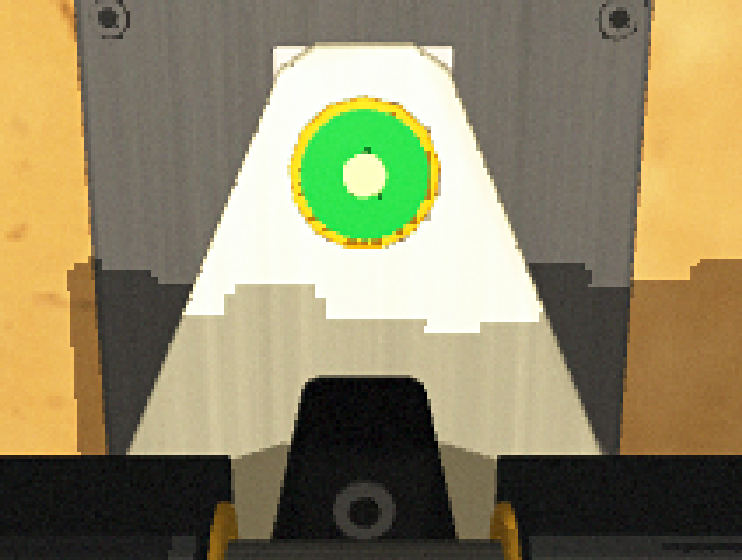

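The stage hangs level and square over the base. The level is at crop (364,176), i.e. image (254,140), directly over the flat seat, whose corners peek out symmetrically.

Run:
```python
from h import *
import pickle
c=pickle.load(open('w7.pkl','rb'))
print('level',ray(c,[(364/3.5+149.5,173/3.5+89.5)],89.4))
P=lambda u,v,z:ray(c,[(u/3.5+149.5,v/3.5+89.5)],z)[0].round(1).tolist()
print('seat corners',P(273,46,16),P(453,46,16))
print('block front',P(305,376,68.4+19),P(425,376,87.4))
print('plate edges',P(225,200,83.4),P(505,200,83.4),P(135,440,83.4),P(595,440,83.4))
```

```text
level [[576.99940264  15.51753765  89.4       ]]
seat corners [599.9, 36.8, 16.0] [600.6, -4.6, 16.0]
block front [541.9, 25.2, 87.4] [542.3, 4.3, 87.4]
plate edges [571.6, 39.0, 83.4] [572.4, -8.5, 83.4] [528.1, 56.2, 83.4] [529.5, -27.2, 83.4]
```

servo_tool:
  linear:
    - [-0.001, -0.001, 0.03]
    - [0, 0, 0.025]
    - [0, 0, 0.015]
    - [0, 0, 0.01]
    - [0, 0, 0.007]
    - [0, 0, 0.005]
    - [0, 0, 0.003]
    - [0, 0, 0]
  spin: [0, 0, 0, 0, 0, 0, 0, 0]

```text
time: 27.55
tool_pos: [519.0, 14.4, 87.1]
tcp_rot: [3.142, -0.0, 0.017]
contact_force: [-0.3, -0.2, -3.7]
grip_width: 21.8
finger_force: 30.0
```

servo_tool:
  linear:
    - [0, 0, 0.001]
    - [0, 0, 0.001]
    - [0, 0, 0.001]
    - [0, 0, 0.001]
    - [0, 0, 0.001]
    - [0, 0, 0]
    - [0, 0, 0]
    - [0, 0, 0]
  spin: [0, 0, 0, 0, 0, 0, 0, 0]

```text
time: 28.55
tool_pos: [519.2, 14.4, 86.4]
tcp_rot: [3.141, -0.001, 0.017]
contact_force: [0.8, 0.5, 2.3]
grip_width: 21.7
finger_force: 30.0
```

servo_tool:
  linear:
    - [0, 0, 0]
    - [0, 0, 0]
    - [0, 0, 0]
    - [0, 0, 0]
    - [0, 0, 0]
    - [0, 0, 0]
    - [0, 0, -0.1]
    - [0, 0, -0.2]
  spin: [0, 0, 0, 0, 0, 0, 0, 0]
  hand: 0.1

```text
time: 29.55
tool_pos: [517.9, 14.5, 145.4]
tcp_rot: [-3.141, 0.004, 0.017]
contact_force: [0.8, 0.7, -0.3]
grip_width: 50.7
finger_force: 0.0
```

servo_tool:
  linear:
    - [0, 0, -0.2]
    - [0, 0, -0.2]
    - [-0.1, 0, 0]
    - [-0.15, 0, 0]
    - [-0.1, 0, 0]
    - [0, 0, 0]
    - [0, 0, 0]
    - [0, 0, 0]
  spin: [0, 0, 0, 0, 0, 0, 0, 0]

```text
time: 30.55
tool_pos: [449.7, 13.1, 226.0]
tcp_rot: [3.141, -0.0, 0.017]
contact_force: [-0.2, 0.3, -0.6]
grip_width: 50.6
finger_force: 0.0
```

Run:
```python
from h import *
import pickle
c=cap('wrist');pickle.dump(c,open('w8.pkl','wb'))
s=cap('scene')
a=cv2.resize(c['frame'][60:220,160:350],(712,600),interpolation=cv2.INTER_CUBIC)
b=cv2.resize(s['frame'][180:260,180:290],(0,0),fx=3.2,fy=3.2,interpolation=cv2.INTER_CUBIC)
A=np.zeros((600,800,3),np.uint8)
a=cv2.resize(a,(440,370));A[:370,:440]=a;A[370-0:370+0]=0
A[:b.shape[0],445:445+b.shape[1]]=b[:,:355]
cv2.imwrite('pics/w8.png',A[:380])
H=cv2.cvtColor(c['frame'],cv2.COLOR_BGR2HSV);h,s_,v=cv2.split(H)
print('level',box(c,(h>40)&(h<85)&(s_>100),69,(160,50,350,220),40))
print(monitor.get_obs()['tool_pos'])
```

```text
level [(575.2, 16.2, 20.0, 16.5, -89.0, [253.4, 58.4])]
[449.45773071  13.16068437 225.91258487]
```

View pics/w8.png

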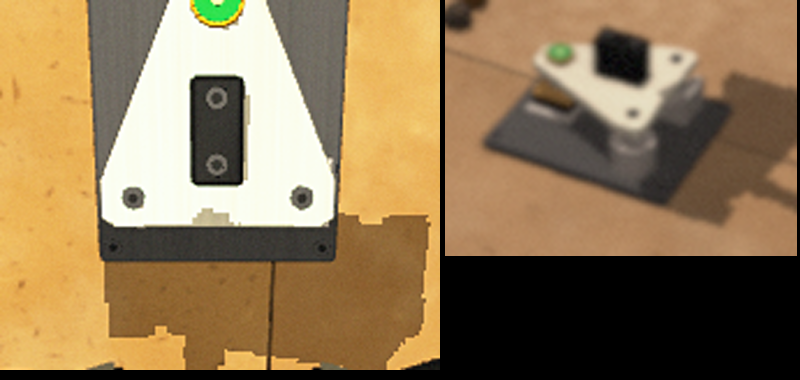

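The stage sits square on the base. The rear screws are at crop (133,198) and (302,198), level with each other, and in the scene view the brass/black shims are under the front foot.

Run:
```python
from h import *
import pickle
c=pickle.load(open('w8.pkl','rb'));k=370/160
P=lambda u,v,z:ray(c,[(u/(440/190)+159.5,v/k+59.5)],z)[0]
a,b=P(133,198,63),P(302,198,63);print(a.round(1),b.round(1),np.linalg.norm(a-b).round(1))
e,f=P(217,97,101),P(217,165,101);print(((e+f)/2).round(1))
print('base rear screws',P(112,246,12).round(1),P(321,247,12).round(1))
t=cap('top');H=cv2.cvtColor(t['frame'],cv2.COLOR_BGR2HSV);h,s,v=cv2.split(H)
print('top level',box(t,(h>40)&(h<85)&(s>90),69,(205,145,270,215),5),'blue',box(t,(h>95)&(h<125)&(s>120),12,(120,198,160,225)))
print('top block',box(t,(v<65),101,(226,168,248,200),15))
```

```text
[488.7  54.6  63. ] [490.  -25.9  63. ] 80.5
[519.9  15.1 101. ]
base rear screws [456.2  73.7  12. ] [457.7 -45.1  12. ]
top level [(579.1, 16.7, 16.1, 16.0, 1.1, [234.1, 163.3])] blue [(421.9, 314.8, 30.8, 24.5, -12.9, [142.2, 211.8])]
top block []
```

```bash
python3 -c "
from h import *
print(workorder.close_job())"
```

```text
the job is handed in; nothing more can be done
None
```

The job is handed in at about 31 s: the black (9 mm) and brass (6 mm) shims are stacked on the flat seat, and the stage is released, with its feet measuring within about 1 mm of the cone, groove and shim positions in the last camera view; the blue spare was left where it lay.

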